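# Clip a wheel axle into the jig and hold it home against the spring plunger

## Robot

A 6-joint arm with a two-finger parallel gripper is mounted at the origin on the work surface. World frame = base frame: x ahead of the robot, y to its left, z up, the work surface at z = 0. Lengths are in m, angles in rad, forces in N, time in s.
With the tool pointing down it reaches from about 0.35 to 0.975 m from the base axis. Payload 4.9 kg.
Tool frame: the origin (TCP) lies midway between the tips of the shut fingers; the grasp point (between the pads) lies 19 mm behind it; z points along the fingers, y is the line along which they close (so a half turn about z gives the same grasp; the last joint's range is limited). The gripper opens to 85 mm and grips with 20 to 120 N. Pads are 22 mm wide; open, the fingers measure 114 mm over their backs; the gripper's body (76 mm by 85 mm) begins 54 mm behind the grasp point. The pads swing forward as they close: fully open they stand 13 mm farther back than shut.
Start: joints at [1.112, 0.053, 1.613, -0, 1.476, -0.119], TCP at [0.208, 0.589, 0.231] pointing down, gripper open.
Joint ranges: [-3.01, 3.01], [-1.01, 2.22], [0.06, 2.58], [-1.02, 4.17], [0.09, 2.62], [-3.14, 3.14]. Speed limits (rad/s): [2.57, 2.57, 3.14, 3.14, 3.14, 3.14].

## Interface

Orientations are given as a unit quaternion [w, x, y, z].
In Python, from plant import state, grab_frame, job_done, cut_out, place_of gives the robot as it stands.
- The arm moves only by the tool jog_arm, never from a script. Its argument "motion" is text: rows parted by semicolons, each of 7 numbers parted by spaces: the opening in per cent of the stroke, from 0 (shut) to 100 (fully open), then the shift along the tool's x, y, z as a fraction of full scale, then the turn, a rotation vector about the tool's x, y, z as a fraction of full scale. A call has exactly 5 rows; each row is the pose to reach, as a shift and turn from the pose commanded when the call began, along the tool's axes at that moment; what a row does not reach only later rows make up. Full scale, the value 1, is 50 cm for a shift and 1.5 rad for a turn. A row lasts 1/8 s, in which the tool goes at most 62.5 mm and 10.7 degrees, less where a joint would pass 70% of its speed; a pose out of reach is approached as far as the arm can. A call with a number of a shift or a turn outside -1 to 1 is refused whole. A call with a gripper value outside its range is refused whole. The fingers move at their own pace and stop on an object; the grip force is fixed at half the most. Time passes only in rows, so rows that repeat a pose let the fingers close, or fill a call up. It gives the time, the measured TCP pose, the force, the opening and the grip force at its end, in the units of the state.
- state(): the state, without advancing time (a new reading comes with each control period).
- grab_frame(name): name is "scene" or "side" or "wrist"; returns a dict with "color" (480x640x3 uint8, red, green, blue), "range_z" (480x640 float32, m along the optical axis (not along the pixel's ray), 0 where there is no reading), "intrinsics" (3x3 intrinsics, pixels), "world_from_camera" (4x4, takes a point from camera to world coordinates). Camera axes: x right, y up, looking along -z (the intrinsics and any distortion apply to the point x, -y, -z); pixel columns grow to the right and rows downward; lengths in m; the calibration is good to about 2 mm. A picture is of the moment at which its call begins.
- job_done(): hands the job in; it is judged then, once.
Trained networks look in the newest picture that a camera, given by its name, has taken for a name from the list of things; names that differ only in an ending like _2 or _b are one class to them, and where a whole thing is asked for, a point or a joint stands for the part that bears it (a point fixed in the world has none). Each returns a list of dicts, best first, with "p" (0 to 1); they miss things now and then, are a little off and sometimes report something else, mostly with a low value. They report only what shows in the picture. A call takes as long as a camera call. They do not tell look-alikes from the thing itself.
- cut_out(camera, thing): "pixels" (480x640 bool, what is visible of it).
- place_of(camera, thing): "at" ([x, y, z] in m, in world coordinates, good to about 4 mm: a listed point, or the origin of a listed thing).
The state is a dict: "time": time; "joint_pos": joint angles; "joint_vel": joint speeds; "joint_efforts": joint torques, N m; "tool_pos": TCP position; "tool_rot": TCP orientation; "contact_force": force on the tool from outside, world axes, zero at the start; "ft_torque": the same for the moment, N m; "gripper_width": opening from 0.0 (shut) to 1.0 (fully open); "grasp_force": force on a finger pad.
Only numpy, scipy, OpenCV 4.12 (cv2) and the standard library are available. Lean on these libraries where they do the work, as an engineer would, in place of code of your own. Each camera call takes 0.05 s, during which the arm holds its last target. There are 200 camera calls.

## Task

Take the headed wheel axle from its V-stand and press it down past the sprung jaw into both fork clips of the jig, its plain end facing the sprung plunger. Then push it along the forks so that it presses the plunger in until the axle's end bears on the hard stop, without ramming it, and finish while still holding it firmly there with the gripper, as if a mate were about to fit the clip; leave the pin, spanner, bearing ring and nut lying around the jig alone.

Things in the scene. Friction and masses are not known exactly. Their poses are not given: they have to be found in the camera images.
- axle: the wheel axle: steel rod 16 mm thick, 180 mm long in all, 0.29 kg, with a hexagon head (22 mm across flats, 12 mm long). Origin on its axis at mid length; x runs from the head (-90 mm) to the plain tip (+90 mm). It starts level in one of two alike V-stands, axis 45 mm above the table, head towards the robot, gripped from above in the gap between the V-blocks
- axle_tip (a point): centre of the axle's plain end face, x = +90 mm on the axle
- axle_neck (a point): point on the axle's axis 8 mm from the head's inner face, x = -70 mm on the axle
- axle_stand: the V-stand that carries the axle, bolted down: base 150 x 60 x 10 mm, two V-blocks 12 mm thick at x = -55 and +55 mm, 49 mm high; origin under its centre, x along the axle
- fixture: bolted-down jig: base plate 225 x 90 x 12 mm (x -85 to +140 mm), two upright fork clips, sprung jaw on the +y side, and plunger with stop at the +x end, away from the robot. Origin on the table under the seat; the axle's seat is the line y = 0, z = 50 mm along x. Between the first fork and the jaw (x -50 to +19 mm) only the base plate lies below, so fingers holding the axle go down there
- seat (a point): on the jig, where the axle's origin lies when it is fully home (fixture x = 0, y = 0, z = 50 mm); axes as the fixture's. The head then hangs outside the first fork. Lowered into the forks with its origin 18 mm short of this (fixture x = -18 mm), the tip is 6 mm short of the plunger
- near_fork (a point): middle of the first fork clip at seat height (fixture x = -56 mm, z = 50 mm). Each fork is 12 mm thick: slot 20 mm wide, at its bottom a free-turning 16 mm roller across it, top at z = 42 mm, on which the axle rolls along, straight sides up to z = 74 mm, then a mouth flaring to 36 mm at z = 84 mm
- far_fork (a point): middle of the second, alike fork clip at seat height (fixture x = +46 mm, z = 50 mm)
- jaw (a joint): hinge of the sprung jaw beside the second fork (fixture x 24 to 36 mm, +y side), rad: 0 = closed, grows as it is pushed aside. Its 10 mm roller reaches into the slot at z = 61 mm: the axle coming down on it (axle axis from z = 72 mm) pushes it aside by about 0.15 rad with some 5 N, and it snaps back over the axle seated at z = 50 mm
- plunger (a joint): sprung plunger, m: 0 = out (its round 9 mm tip at fixture x = 78 mm, y = 0, z = 50 mm, standing 12 mm proud of the stop face), grows as it is pressed towards +x; 3.5 N at 0, 7.7 N at 0.012, where it is flush with the stop face and the axle's tip meets the stop
- stop: the hard stop: aluminium block 45 x 50 x 60 mm at the fixture's +x end; its face towards the axle is at x = 90 mm of the fixture, its top at z = 72 mm. Origin at the bottom middle of that face, 12 mm above the table. It houses the plunger
- pin: plain headless steel pin, 140 mm long, 12 mm diameter, lying in the other V-stand, its axis 42 mm above the table; origin at its middle. Not part of the job
- wrench: loose spanner, 170 mm, flat on the table
- bearing: loose steel bearing ring, 42 mm diameter, 14 mm high
- nut: loose round nut, 28 mm diameter, 13 mm high
There are look-alikes about, which are no part of the job. What is shaped like the axle but brown or orange is not meant.

How it is judged:
On the way, in this order (a step that is already met when the one before it is completed fails the run):
1. the axle lies down in both fork clips with the sprung jaw closed over it, its plain end towards the plunger (z of axle_tip in the frame of fixture between 0.046 and 0.0535 m and z of axle_neck in the frame of fixture between 0.046 and 0.0535 m and y of axle_tip in the frame of fixture between -0.004 and 0.004 m and y of axle_neck in the frame of fixture between -0.004 and 0.004 m and value of joint jaw below 0.08 rad and x of axle_tip in the frame of fixture above 0.055 m), for 0.2 s.
2. the axle has pressed the plunger in and bears on the hard stop (z of axle_tip in the frame of fixture between 0.046 and 0.0535 m and z of axle_neck in the frame of fixture between 0.046 and 0.0535 m and y of axle_tip in the frame of fixture between -0.004 and 0.004 m and y of axle_neck in the frame of fixture between -0.004 and 0.004 m and value of joint jaw below 0.08 rad and value of joint plunger above 0.01 m and contact force between axle and stop above 1.5 N and x of axle_tip in the frame of fixture above 0.0875 m and contact force between the fingers and axle above 1 N and linear speed of axle below 0.02 m/s), for 0.3 s.
At the end, for the whole second after the job is handed in: The gripper still holds the axle (over 1 N), at rest under 20 mm/s; it lies in both forks within 4 mm of the seat line, jaw closed (under 0.08 rad); the plunger is pressed in 10 mm or more of its 12, and the axle's end, within 2.5 mm of the stop face, bears on the stop with over 1.5 N (all of step 2); the arm keeps its last pose, push and grip.
It fails at once if the axle is rammed into the stop with more than 70 N (contact force between axle and stop above 70 N).
It fails at once if the pin, spanner, bearing ring or nut is moved by more than 30 mm (distance of any of pin, wrench, bearing, nut from where it was at the start of the episode above 0.03 m).
It also fails if it takes over 58 s, if anything falls off the work surface, if the arm or the gripper's body presses on something with over 40 N, if the wrist force passes 120 N, or if a joint passes its speed limit or range.

## Working session

There is one attempt and no reset: what is moved stays moved. The work goes in short steps, Python scripts to look and compute and a tool call to move; the robot and the scene stay as the last step left them, time stands still between calls to the robot, and variables do not carry over. Pictures are saved under pics/ and viewed, at most 10 in all, crops included, and the job is handed in when it is done.

Besides the shell and the picture viewer there is one more tool, called as a command line: name --argument value ..., lists and objects as JSON in quotes. jog_arm: Moves the arm, as the interface text tells. Shift numbers are shares of 50 cm and turn numbers shares of 1.5 rad, none past 1 either way. Its arguments: {"type":"object","properties":{"motion":{"type":"string"}},"required":["motion"]}

```bash
mkdir -p pics; ls
python3 - <<'E'
from plant import *
import cv2,numpy as np
s=state();print({k:np.round(v,3).tolist() for k,v in s.items()})
for c in("scene","side"):
    f=grab_frame(c);cv2.imwrite(f"pics/{c}0.png",f["color"][:,:,::-1])
    for t in("axle","axle_tip","axle_neck","axle_stand","fixture","seat","near_fork","far_fork","stop","pin","wrench","bearing","nut"):
        print(c,t,[(round(d["p"],2),np.round(d["at"],3).tolist()) for d in place_of(c,t)[:3]])
E
```

```text
pics
{'time': 0.0, 'joint_pos': [1.112, 0.053, 1.614, -0.0, 1.476, -0.119], 'joint_vel': [0.002, -0.001, 0.001, -0.002, -0.002, -0.001], 'joint_efforts': [0.002, -39.368, -37.018, -0.0, 0.007, -0.0], 'tool_pos': [0.208, 0.589, 0.23], 'tool_rot': [-0.0, 0.169, 0.986, -0.001], 'contact_force': [-0.365, -0.119, -0.434], 'ft_torque': [0.018, -0.014, 0.025], 'grasp_force': 0.0, 'gripper_width': 0.999}
scene axle [(0.85, [0.316, -0.26, 0.012]), (0.84, [0.283, -0.498, 0.01]), (0.81, [0.55, -0.272, 0.048])]
scene axle_tip [(0.97, [0.252, -0.419, 0.011]), (0.96, [0.64, -0.251, 0.044]), (0.85, [0.65, -0.009, 0.006])]
scene axle_neck [(0.69, [0.481, -0.286, 0.048]), (0.65, [0.308, -0.571, 0.012]), (0.57, [0.385, -0.259, 0.014])]
scene axle_stand [(0.81, [0.559, -0.266, -0.001]), (0.22, [0.421, 0.143, -0.001])]
scene fixture [(0.77, [0.522, 0.258, 0.003])]
scene seat [(0.8, [0.523, 0.263, 0.048])]
scene near_fork [(0.92, [0.468, 0.253, 0.05])]
scene far_fork [(0.71, [0.563, 0.264, 0.047])]
scene stop [(0.9, [0.611, 0.27, 0.01])]
scene pin [(0.7, [0.502, -0.006, 0.041])]
scene wrench [(0.58, [0.4
[... 275 characters left out ...]
, -0.25, 0.042]), (0.65, [0.256, -0.418, 0.003])]
side axle_neck [(0.98, [0.48, -0.288, 0.042]), (0.78, [0.729, -0.142, 0.015]), (0.68, [0.387, -0.262, 0.012])]
side axle_stand [(0.84, [0.555, -0.268, -0.005]), (0.49, [0.463, -0.133, -0.001])]
side fixture [(0.96, [0.526, 0.261, -0.003]), (0.66, [0.548, -0.268, 0.046])]
side seat [(0.98, [0.523, 0.259, 0.053])]
side near_fork [(0.95, [0.461, 0.25, 0.051])]
side far_fork [(0.87, [0.565, 0.265, 0.051])]
side stop [(0.56, [0.604, 0.27, 0.011])]
side pin [(0.9, [0.506, -0.014, 0.043]), (0.35, [0.654, 0.138, 0.005])]
side wrench [(0.89, [0.418, 0.143, -0.001])]
side bearing [(0.6, [0.464, -0.134, -0.002])]
side nut [(0.42, [0.652, 0.136, 0.004])]
```

View pics/scene0.png

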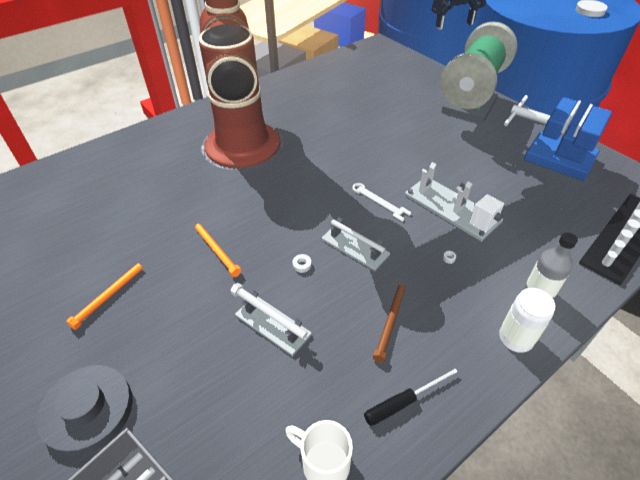

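View pics/side0.png

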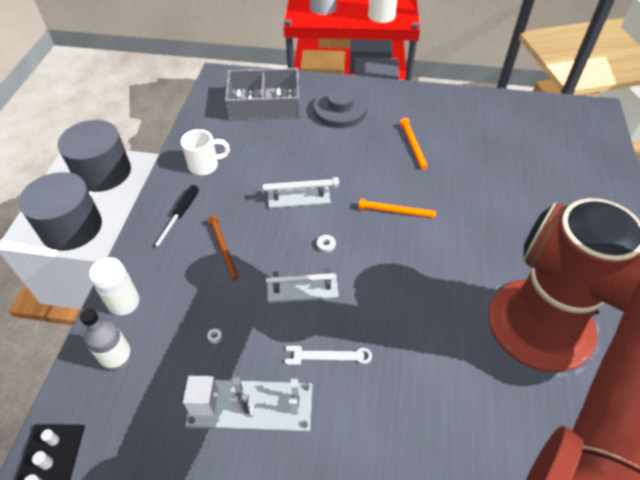

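The scene view shows the steel axle in its stand at (270,310), head to the robot side. The jig is at (455,205) and the orange and brown look-alikes lie elsewhere. The networks agree with this. Next I'll work out the wrist camera's position and a move helper.

```bash
cat > h.py <<'E'
import numpy as np
from plant import *
from scipy.spatial.transform import Rotation as R
def pose():
    s=state();q=s["tool_rot"];return np.array(s["tool_pos"]),R.from_quat([q[1],q[2],q[3],q[0]])
def down(yaw): # tool z down, tool y at world angle yaw
    y=np.array([np.cos(yaw),np.sin(yaw),0]);z=np.array([0,0,-1.])
    return R.from_matrix(np.c_[np.cross(y,z),y,z])
def go(p,yaw,base=None):
    p0,r0=base or pose()
    return np.round(r0.inv().apply(np.array(p)-p0)/.5,4),np.round((r0.inv()*down(yaw)).as_rotvec()/1.5,4)
E
python3 - <<'E'
from h import *
f=grab_frame("wrist");p,r=pose();T=f["world_from_camera"]
print(np.round(f["intrinsics"],1).tolist());print("cam in tool",r.inv().apply(T[:3,3]-p).round(3),"look",r.inv().apply(-T[:3,2]).round(3))
a=0.13+np.pi/2
print(go([.47,.24,.33],a))
E
```

```text
[[335.2, 0.0, 321.8], [0.0, 335.2, 237.2], [0.0, 0.0, 1.0]]
cam in tool [ 0.084  0.    -0.143] look [-0.325 -0.001  0.946]
(array([-0.7263, -0.4841, -0.1974]), array([-0.    , -0.    , -0.3132]))
```

jog_arm --motion "100 -0.73 -0.48 -0.2 0 0 -0.31; 100 -0.73 -0.48 -0.2 0 0 -0.31; 100 -0.73 -0.48 -0.2 0 0 -0.31; 100 -0.73 -0.48 -0.2 0 0 -0.31; 100 -0.73 -0.48 -0.2 0 0 -0.31"

```text
time: 2.08
tool_pos: [0.3912, 0.348, 0.3009]
tool_rot: [0.0, -0.063, 0.998, 0.0]
contact_force: [0.6, 0.6, -0.1]
gripper_width: 0.999
grasp_force: 0.0
```

Run:
```python
from h import *
print(go([.47,.24,.33],.13+np.pi/2))
```

```text
(array([-0.1294, -0.234 , -0.0582]), array([ 0.0003,  0.0006, -0.003 ]))
```

jog_arm --motion "100 -0.13 -0.23 -0.06 0 0 0; 100 -0.13 -0.23 -0.06 0 0 0; 100 -0.13 -0.23 -0.06 0 0 0; 100 -0.13 -0.23 -0.06 0 0 0; 100 -0.13 -0.23 -0.06 0 0 0"

```text
time: 2.7
tool_pos: [0.4683, 0.2447, 0.3295]
tool_rot: [-0.001, -0.063, 0.998, 0.0]
contact_force: [-0.8, -0.3, 0.5]
gripper_width: 1.005
grasp_force: 0.0
```

Run:
```python
from h import *
import cv2
f=grab_frame("wrist");cv2.imwrite("pics/w1.png",f["color"][:,:,::-1]);np.savez("w1.npz",**f)
for c in("wrist","scene","side"):
  if c!="wrist":grab_frame(c)
  for t in("fixture","seat","near_fork","far_fork","stop"):
    print(c,t,[(round(d["p"],2),np.round(d["at"],4).tolist()) for d in place_of(c,t)[:2]])
print(go([.556,-.268,.28],.227+np.pi/2))
```

```text
wrist fixture [(0.85, [0.5229, 0.2585, 0.003])]
wrist seat [(0.96, [0.5226, 0.265, 0.0505])]
wrist near_fork [(0.86, [0.4645, 0.2501, 0.0477])]
wrist far_fork [(0.72, [0.5704, 0.264, 0.0517]), (0.42, [0.6129, 0.2704, 0.01])]
wrist stop [(0.65, [0.6101, 0.2694, 0.0118])]
scene fixture [(0.8, [0.524, 0.2592, 0.0006])]
scene seat [(0.7, [0.5227, 0.2642, 0.0471]), (0.49, [0.5014, -0.0065, 0.0392])]
scene near_fork [(0.62, [0.4662, 0.2522, 0.0529])]
scene far_fork [(0.57, [0.5661, 0.2617, 0.05])]
scene stop [(0.91, [0.6065, 0.2678, 0.0099])]
side fixture [(0.74, [0.5238, 0.2595, -0.0051])]
side seat [(0.76, [0.5216, 0.2605, 0.0517])]
side near_fork [(0.8, [0.462, 0.2486, 0.0508])]
side far_fork [(0.71, [0.5661, 0.2663, 0.0497])]
side stop [(0.97, [0.6055, 0.2712, 0.0099])]
(array([-0.0446, -1.0368,  0.1004]), array([ 0.   ,  0.   , -0.068]))
```

View pics/w1.png

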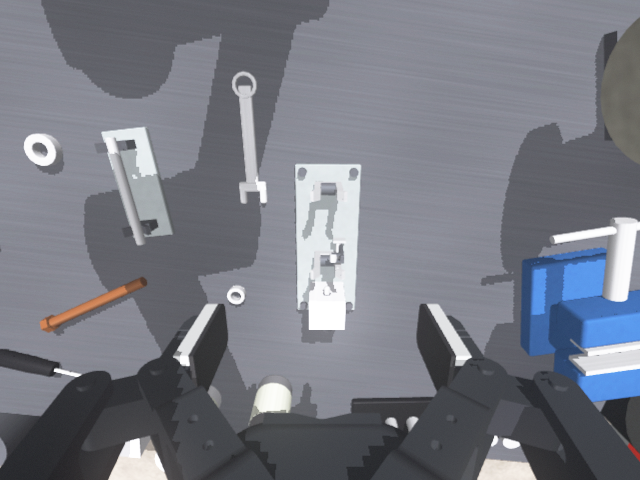

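The wrist view shows the jig plate at (328,240), its forks at (328,187) and (328,260), and the stop at (327,308). The tool is aligned with the jig. I'll fit the plate from depth, then move to the axle.

```bash
cat >> h.py <<'E'
import cv2
def cloud(f):
    K=f["intrinsics"];d=f["range_z"];v,u=np.mgrid[:480,:640]
    c=np.stack([(u-K[0,2])/K[0,0]*d,-(v-K[1,2])/K[1,1]*d,-d],-1)
    T=f["world_from_camera"];P=c@T[:3,:3].T+T[:3,3];P[d==0]=np.nan;return P
E
python3 - <<'E'
from h import *
f=np.load("w1.npz");P=cloud(f)
m=(abs(P[...,2]-.012)<.005)&(np.hypot(P[...,0]-.55,P[...,1]-.265)<.14)
m=cv2.morphologyEx(m.astype(np.uint8),cv2.MORPH_OPEN,np.ones((3,3)))
n,l,st,c=cv2.connectedComponentsWithStats(m);k=1+st[1:,4].argmax()
Q=P[l==k];print(len(Q),np.median(Q[:,2]))
(c,wh,a)=cv2.minAreaRect((Q[:,:2]*1000).astype(np.float32));print(c,wh,a)
# fork tops: points z>.06
m=(P[...,2]>.06)&(P[...,2]<.1)&(np.hypot(P[...,0]-.55,P[...,1]-.265)<.12)
n,l,st,c=cv2.connectedComponentsWithStats(m.astype(np.uint8))
for k in range(1,n):
    if st[k,4]>5:print(st[k,4],P[l==k].mean(0).round(4),P[l==k].min(0).round(4),P[l==k].max(0).round(4))
E
```

```text
6434 0.01228003151203641
(544.8530883789062, 261.47015380859375) (216.96847534179688, 90.0979995727539) 6.6978583335876465
123 [0.4669 0.2363 0.0788] [0.4612 0.2302 0.0608] [0.4748 0.2421 0.0853]
134 [0.4631 0.2672 0.0775] [0.4577 0.2614 0.06  ] [0.4706 0.274  0.0853]
263 [0.5556 0.2765 0.0711] [0.543  0.2643 0.0601] [0.5718 0.2857 0.085 ]
124 [0.5673 0.2486 0.0771] [0.5619 0.242  0.0608] [0.5758 0.2547 0.0855]
1188 [0.6297 0.2715 0.0712] [0.6077 0.2447 0.0601] [0.6639 0.2986 0.0749]
```

jog_arm --motion "100 -0.045 -1 0.1 0 0 -0.065; 100 -0.045 -1 0.1 0 0 -0.065; 100 -0.045 -1 0.1 0 0 -0.065; 100 -0.045 -1 0.1 0 0 -0.065; 100 -0.045 -1 0.1 0 0 -0.065"

```text
time: 4.22
tool_pos: [0.5219, -0.0649, 0.2992]
tool_rot: [0.0, -0.111, 0.994, -0.0]
contact_force: [-0.7, 1.1, -0.2]
gripper_width: 1.001
grasp_force: 0.0
```

Run:
```python
from h import *
print(go([.54,-.268,.26],.227+np.pi/2))
```

```text
(array([ 0.0545, -0.4042,  0.0785]), array([-0.0002,  0.0006, -0.003 ]))
```

jog_arm --motion "100 0.055 -0.4 0.08 0 0 0; 100 0.055 -0.4 0.08 0 0 0; 100 0.055 -0.4 0.08 0 0 0; 100 0.055 -0.4 0.08 0 0 0; 100 0.055 -0.4 0.08 0 0 0"

```text
time: 4.85
tool_pos: [0.5389, -0.2645, 0.2585]
tool_rot: [-0.0, -0.11, 0.994, 0.001]
contact_force: [-0.6, 0.5, -0.2]
gripper_width: 1.005
grasp_force: 0.0
```

Run:
```python
from h import *
f=grab_frame("wrist");cv2.imwrite("pics/w2.png",f["color"][:,:,::-1]);np.savez("w2.npz",**f)
for t in("axle","axle_tip","axle_neck","axle_stand"):
    print(t,[(round(d["p"],2),np.round(d["at"],4).tolist()) for d in place_of("wrist",t)[:3]])
P=cloud(f)
m=(P[...,2]>.048)&(P[...,2]<.065)&(np.hypot(P[...,0]-.556,P[...,1]+.268)<.12)
n,l,st,c=cv2.connectedComponentsWithStats(m.astype(np.uint8));k=1+st[1:,4].argmax();Q=P[l==k]
c,wh,a=cv2.minAreaRect((Q[:,:2]*1000).astype(np.float32));print(len(Q),c,wh,a,Q[:,2].max(),np.percentile(Q[:,2],[50,90]))
x,y,x0,y0=cv2.fitLine(Q[:,:2].astype(np.float32),cv2.DIST_L2,0,.01,.01).ravel();print("yaw",np.arctan2(y,x),x0,y0)
s=(Q[:,:2]-[x0,y0])@[x,y];print(s.min(),s.max())
print(pose()[0],state()["joint_pos"])
```

```text
axle [(0.97, [0.6974, -0.087, 0.0111]), (0.85, [0.5487, -0.274, 0.0478]), (0.15, [0.6334, -0.2514, 0.0455])]
axle_tip [(0.92, [0.6466, -0.0054, 0.008]), (0.82, [0.6348, -0.247, 0.0442]), (0.31, [0.549, -0.2731, 0.0468])]
axle_neck [(0.82, [0.4848, -0.2897, 0.0422]), (0.73, [0.3812, -0.2569, 0.0126]), (0.6, [0.7316, -0.1422, 0.0108])]
axle_stand [(0.58, [0.5521, -0.2695, 0.0052])]
2273 (549.7387084960938, -273.62322998046875) (180.00535583496094, 21.196739196777344) 13.59376335144043 0.05969793162727899 [0.05219834 0.05401673]
yaw 0.25580612 0.5387266 -0.27467462
-0.07918960769688542 0.1009512749709464
[ 0.53962731 -0.26251831  0.25997807] [-5.76844543e-01 -2.21610988e-02  1.64089735e+00  2.26671957e-04
  1.52172142e+00 -2.37239599e+00]
```

View pics/w2.png

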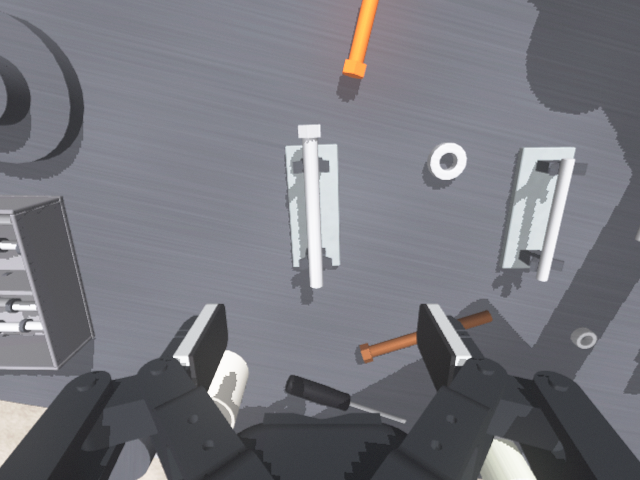

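The wrist view shows the steel axle from its head at (309,131) to its tip at (316,287), with its stand beneath and nothing in the way of the fingers. Now the fit on the rod alone.

Run:
```python
from h import *
f=np.load("w2.npz");P=cloud(f)
u0=np.array([np.cos(.24),np.sin(.24)]);v0=np.array([-u0[1],u0[0]]);c=np.array([.5497,-.2736])
s=(P[...,:2]-c)@u0;t=(P[...,:2]-c)@v0
m=(P[...,2]>.047)&(P[...,2]<.07)&(abs(t)<.02)
S=np.arange(-65,86,10)/1000;mid=[]
for a in S:
    q=t[m&(abs(s-a)<.005)];mid.append((q.min()+q.max())/2)
print(np.round(np.array(mid)*1000,1));k=[i for i,a in enumerate(S) if abs(abs(a)-.055)>.012]
p=np.polyfit(S[k],np.array(mid)[k],1);yaw=.24+p[0];print("yaw",yaw,"off",p[1])
g=c+v0*p[1]-.006*np.array([np.cos(yaw),np.sin(yaw)]);print(g)
print(go([*g,.026],yaw+np.pi/2))
```

```text
[0.5 1.1 0.8 1.1 1.4 1.  1.3 1.5 1.4 2.1 1.8 2.1 2.3 2.1 3.  2.8]
yaw 0.25606965550360716 off 0.0014828873128490518
[ 0.54354316 -0.2736793 ]
(array([-0.0022, -0.0232,  0.468 ]), array([-0.0004,  0.0006, -0.0209]))
```

jog_arm --motion "100 -0.002 -0.023 0.1 0 0 -0.021; 100 -0.002 -0.023 0.22 0 0 -0.021; 100 -0.002 -0.023 0.32 0 0 -0.021; 100 -0.002 -0.023 0.41 0 0 -0.021; 100 -0.002 -0.023 0.468 0 0 -0.021"

```text
time: 5.72
tool_pos: [0.542, -0.273, 0.023]
tool_rot: [-0.001, -0.128, 0.992, 0.001]
contact_force: [0.5, -0.0, 0.6]
gripper_width: 0.998
grasp_force: 0.0
```

jog_arm --motion "0 0 0 0 0 0 0; 0 0 0 0 0 0 0; 0 0 0 0 0 0 0; 0 0 0 0 0 0 0; 0 0 0 0 0 0 0"

```text
time: 6.35
tool_pos: [0.5434, -0.2736, 0.0273]
tool_rot: [0.001, -0.127, 0.992, 0.001]
contact_force: [-2.7, 7.2, 8.6]
gripper_width: 0.163
grasp_force: 58.3
```

jog_arm --motion "0 0 0 -0.04 0 0 0; 0 0 0 -0.12 0 0 0; 0 0 0 -0.2 0 0 0; 0 0 0 -0.3 0 0 0; 0 0 0 -0.3 0 0 0"

```text
time: 6.98
tool_pos: [0.5456, -0.2772, 0.1826]
tool_rot: [0.005, -0.127, 0.992, -0.004]
contact_force: [-0.0, 0.1, -2.3]
gripper_width: 0.164
grasp_force: 58.9
```

Run:
```python
from h import *
f=grab_frame("wrist");cv2.imwrite("pics/w3.png",f["color"][:,:,::-1]);np.savez("w3.npz",**f)
p,r=pose();P=(cloud(f)-p);P=r.inv().apply(P.reshape(-1,3)).reshape(480,640,3)
m=(abs(P[...,1])<.016)&(abs(P[...,2]+.019)<.03)&(abs(P[...,0])<.12)
n,l,st,c=cv2.connectedComponentsWithStats(m.astype(np.uint8))
for k in range(1,n):
    if st[k,4]>50:
        Q=P[l==k];print(st[k,4],Q.min(0).round(4),Q.max(0).round(4))
        for a in np.arange(-.1,.1,.015):
            q=Q[abs(Q[:,0]-a)<.0075]
            if len(q)>10:print(round(a,3),"ymid",((q[:,1].min()+q[:,1].max())/2).round(4),"ztop",np.percentile(q[:,2],5).round(4))
print(state()["contact_force"],p,r.as_matrix().round(3).tolist())
for t in("axle_tip","axle_neck"):
    print(t,[(round(d["p"],2),r.inv().apply(np.array(d["at"])-p).round(4).tolist()) for d in place_of("wrist",t)[:3]])
```

```text
14789 [-0.0507 -0.016  -0.049 ] [ 0.0827  0.016  -0.0062]
-0.04 ymid -0.0013 ztop -0.0298
-0.025 ymid -0.001 ztop -0.0298
-0.01 ymid -0.0011 ztop -0.0419
0.005 ymid 0.0 ztop -0.0467
0.02 ymid 0.0 ztop -0.0298
0.035 ymid -0.0013 ztop -0.0297
0.05 ymid -0.0013 ztop -0.0296
0.065 ymid -0.0011 ztop -0.0322
0.08 ymid -0.0012 ztop -0.0338
[-0.04521367 -0.17853963 -3.62684612] [ 0.54403564 -0.27611508  0.17884657] [[-0.968, -0.251, 0.005], [-0.251, 0.968, -0.004], [-0.004, -0.005, -1.0]]
axle_tip [(0.68, [-0.1678, 0.2382, 0.1705])]
axle_neck [(0.75, [0.1505, 0.0561, 0.1642]), (0.71, [0.065, -0.0013, -0.0193])]
```

View pics/w3.png

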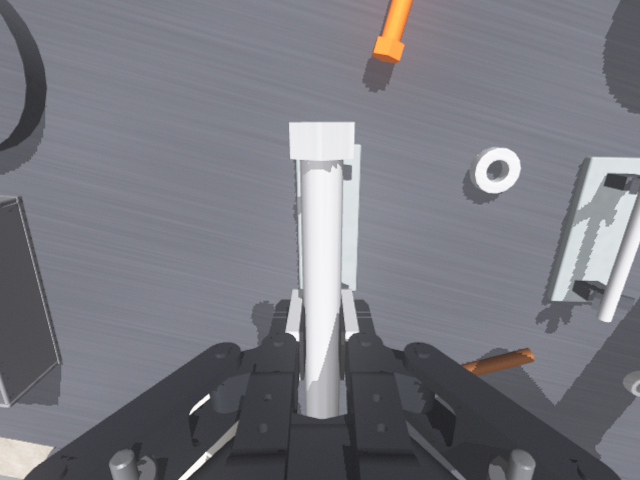

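The wrist view shows the axle held straight and level between the pads, head at (322,140). The rod is centred at column 321. I'll move it over to the jig.

```bash
cat >> h.py <<'E'
def mpose(n=6):
    A=[]
    for _ in range(n):
        grab_frame("wrist");A.append(state())
    p=np.mean([a["tool_pos"] for a in A],0);q=np.array([a["tool_rot"] for a in A]);q=(q*np.sign(q@q[0])[:,None])[:,[1,2,3,0]]
    F=np.array([a["contact_force"] for a in A]);print("std",np.std([a["tool_pos"] for a in A],0).round(4),"F",F.mean(0).round(2))
    return p,R.from_quat(q).mean()
E
python3 - <<'E'
from h import *
b=mpose();print(b[0].round(4),b[1].as_matrix().round(3).tolist());print(go([.494,.2568,.18],.117+np.pi/2,b))
E
```

```text
std [0.0002 0.0001 0.0004] F [ 0.03 -0.26 -3.1 ]
[ 0.5417 -0.2744  0.173 ] [[-0.968, -0.251, -0.003], [-0.251, 0.968, 0.002], [0.002, 0.003, -1.0]]
(array([-0.1747,  1.0522, -0.0117]), array([ 0.0016, -0.0017,  0.0914]))
```

jog_arm --motion "0 -0.17 1 -0.02 0 0 0.091; 0 -0.17 1 -0.02 0 0 0.091; 0 -0.17 1 -0.02 0 0 0.091; 0 -0.17 1 -0.02 0 0 0.091; 0 -0.17 1 -0.02 0 0 0.091"

```text
time: 8.05
tool_pos: [0.5154, 0.0382, 0.1811]
tool_rot: [0.0, -0.059, 0.998, 0.0]
contact_force: [1.1, 0.8, -2.6]
gripper_width: 0.169
grasp_force: 59.2
```

Run:
```python
from h import *
b=mpose();print(b[0].round(4));print(go([.494,.2568,.18],.117+np.pi/2,b))
```

```text
std [0.0006 0.0033 0.0001] F [ 0.08  1.05 -2.91]
[0.5153 0.0392 0.1811]
(array([-0.0103,  0.4372,  0.0027]), array([ 0.0009, -0.0002,  0.0028]))
```

jog_arm --motion "0 -0.01 0.12 0 0 0 0.002; 0 -0.01 0.24 0 0 0 0.002; 0 -0.01 0.35 0 0 0 0.002; 0 -0.01 0.432 0 0 0 0.002; 0 -0.01 0.432 0 0 0 0.002"

```text
time: 8.98
tool_pos: [0.4958, 0.2522, 0.181]
tool_rot: [-0.0, -0.058, 0.998, 0.0]
contact_force: [-0.9, -0.8, -2.6]
gripper_width: 0.163
grasp_force: 59.8
```

```bash
cat > look.py <<'E'
from h import *
import sys
b=mpose(8);p,r=b;print("pose",p.round(4),r.as_rotvec().round(3),"yaw",np.arctan2(*r.as_matrix()[1::-1,1])-np.pi/2)
f=grab_frame("wrist");n=sys.argv[1];cv2.imwrite(f"pics/{n}.png",f["color"][:,:,::-1]);np.savez(n+".npz",**f)
W=cloud(f);P=r.inv().apply((W-p).reshape(-1,3)).reshape(480,640,3)
m=(abs(P[...,1])<.016)&(abs(P[...,2]+.019)<.03)&(P[...,0]>.02)&(P[...,0]<.12)
print("head end x",P[m][:,0].max().round(4))
for a in(.03,.045,.06):
    q=P[m&(abs(P[...,0]-a)<.006)];print("axle y",((q[:,1].min()+q[:,1].max())/2).round(4),"top",np.percentile(q[:,2],5).round(4))
m=(W[...,2]>.06)&(W[...,2]<.09)&(np.hypot(W[...,0]-.465,W[...,1]-.252)<.035)&(abs(P[...,1])<.03)&((P[...,2]+.02)>.012)
n,l,st,c=cv2.connectedComponentsWithStats(m.astype(np.uint8))
for k in range(1,n):
    if st[k,4]>15:print("fork",st[k,4],P[l==k].min(0).round(4),P[l==k].max(0).round(4))
E
python3 look.py w4
```

```text
std [0.0001 0.0003 0.0001] F [ 0.25 -0.48 -2.84]
pose [0.496  0.2501 0.1811] [ 1.770e-01 -3.136e+00  1.000e-03] yaw 0.11284721378721163
head end x 0.0838
axle y 0.0005 top -0.0263
axle y 0.0003 top -0.0263
axle y 0.0003 top -0.0263
fork 307 [0.0234 0.0165 0.0958] [0.0359 0.0275 0.1205]
fork 22 [ 0.0236 -0.0162  0.0983] [ 0.0349 -0.0153  0.1007]
```

View pics/w4.png

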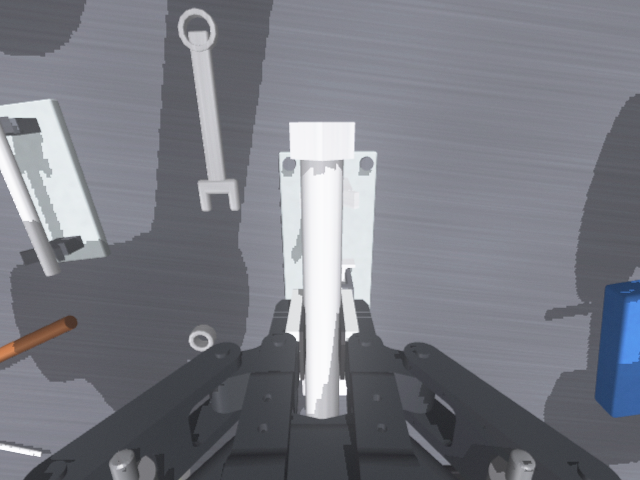

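The axle hangs over the jig. The plate centre at column ~328 is right of the axle at 322, so it needs a few millimetres in +y. I'll measure the plate in this picture.

Run:
```python
from h import *
f=np.load("w4.npz");W=cloud(f)
a=.117;u=np.array([np.cos(a),np.sin(a)]);v=np.array([-u[1],u[0]]);o=np.array([.5215,.2588])
x=(W[...,:2]-o)@u;y=(W[...,:2]-o)@v
m=(abs(W[...,2]-.012)<.005)&(abs(y)<.06)&(x>-.1)&(x<.06)
L=[]
for s in np.arange(-.08,.0,.01):
    q=y[m&(abs(x-s)<.004)];L.append([s,q.min(),q.max(),(q.min()+q.max())/2])
L=np.array(L);print((L*1000).round(1));print(np.polyfit(L[:,0],L[:,3],1));q=x[m&(abs(y)>.022)];print("near edge",np.sort(q)[:5])
m=(W[...,2]>.079)&(W[...,2]<.09)&(abs(y)<.05)
q=np.c_[x[m],y[m],W[m][:,2]];print(q.min(0),q.max(0),len(q))
# predicted target
p=o+u*(-.020-.0070)+v*L[:,3].mean();print(p)
b=mpose(4);print(go([*p,.1],a+np.pi/2,b),b[0])
```

```text
[[-80.  -44.9  44.9  -0. ]
 [-70.  -44.7  44.9   0.1]
 [-60.  -44.9  45.    0. ]
 [-50.  -44.6  45.    0.2]
 [-40.  -45.   44.8  -0.1]
 [-30.  -44.5  44.8   0.2]
 [-20.  -44.8  44.8  -0. ]
 [-10.  -44.3  45.    0.4]]
[0.00275869 0.00021692]
near edge [-0.08499312 -0.08489596 -0.08486674 -0.08484767 -0.08482957]
[-0.06204866 -0.02174161  0.0790801 ] [-0.0496628   0.02197537  0.08529647] 212
[0.49467376 0.25574035]
std [0.0001 0.0002 0.    ] F [ 0.12 -0.26 -2.84]
(array([0.0009, 0.0096, 0.1627]), array([-0.    ,  0.0001, -0.002 ])) [0.49565747 0.25104181 0.181367  ]
```

jog_arm --motion "0 0.001 0.0096 0.04 0 0 -0.002; 0 0.001 0.0096 0.1 0 0 -0.002; 0 0.001 0.0096 0.15 0 0 -0.002; 0 0.001 0.0096 0.17 0 0 -0.002; 0 0.001 0.0096 0.17 0 0 -0.002"

```text
time: 10.25
tool_pos: [0.4936, 0.2561, 0.095]
tool_rot: [-0.001, -0.059, 0.998, -0.0]
contact_force: [-0.8, -0.2, -3.1]
gripper_width: 0.168
grasp_force: 59.8
```

```bash
cat > rel.py <<'E'
from h import *
b=mpose(6);p,r=b;a=.117;u=np.array([np.cos(a),np.sin(a),0]);v=np.array([-u[1],u[0],0]);o=np.array([.5215,.2588,0])
c=p+r.apply([-.007,0,-.0183]);print("axle origin in fixture mm",(np.array([(c-o)@u,(c-o)@v,c[2]])*1000).round(2),"axis dir",[(-r.as_matrix()[:,0]@w).round(4) for w in(u,v,[0,0,1])],"grip",state()["gripper_width"].__round__(3),"t",state()["time"])
print("tool",p.round(4))
E
python3 rel.py
```

```text
std [0.0003 0.0001 0.0005] F [ 0.02 -0.26 -2.65]
axle origin in fixture mm [-19.43   0.74 115.66] axis dir [np.float64(1.0), np.float64(0.0008), np.float64(0.0018)] grip 0.163 t 10.55
tool [0.4952 0.2565 0.0974]
```

jog_arm --motion "0 0 -0.0018 0.02 0 0 0; 0 0 -0.0018 0.04 0 0 0; 0 0 -0.0018 0.06 0 0 0; 0 0 -0.0018 0.076 0 0 0; 0 0 -0.0018 0.076 0 0 0"

```text
time: 11.18
tool_pos: [0.4938, 0.255, 0.057]
tool_rot: [-0.001, -0.059, 0.998, -0.0]
contact_force: [0.3, -0.1, -2.4]
gripper_width: 0.164
grasp_force: 59.8
```

```bash
python3 rel.py
```

```text
std [0.0003 0.0001 0.0004] F [ 0.33 -0.03 -2.75]
axle origin in fixture mm [-19.9   -0.32  76.86] axis dir [np.float64(1.0), np.float64(0.0007), np.float64(0.0005)] grip 0.168 t 11.475
tool [0.4948 0.2553 0.0586]
```

jog_arm --motion "0 0 0 0.014 0 0 0; 0 0 0 0.027 0 0 0; 0 0 0 0.04 0 0 0; 0 0 0 0.05 0 0 0; 0 0 0 0.052 0 0 0"

```text
time: 12.1
tool_pos: [0.4946, 0.2554, 0.0323]
tool_rot: [-0.0, -0.059, 0.998, 0.0]
contact_force: [0.1, -1.8, 0.7]
gripper_width: 0.164
grasp_force: 60.3
```

```bash
python3 rel.py
python3 - <<'E'
from h import *
f=grab_frame("side");cv2.imwrite("pics/s5.png",cv2.resize(f["color"][340:460,140:360,::-1],None,fx=3.5,fy=3.5,interpolation=cv2.INTER_CUBIC))
E
```

```text
std [0. 0. 0.] F [ 0.37 -0.87 -1.39]
axle origin in fixture mm [-20.16  -0.24  50.64] axis dir [np.float64(1.0), np.float64(0.0009), np.float64(-0.0)] grip 0.165 t 12.4
tool [0.4945 0.2554 0.0323]
```

View pics/s5.png

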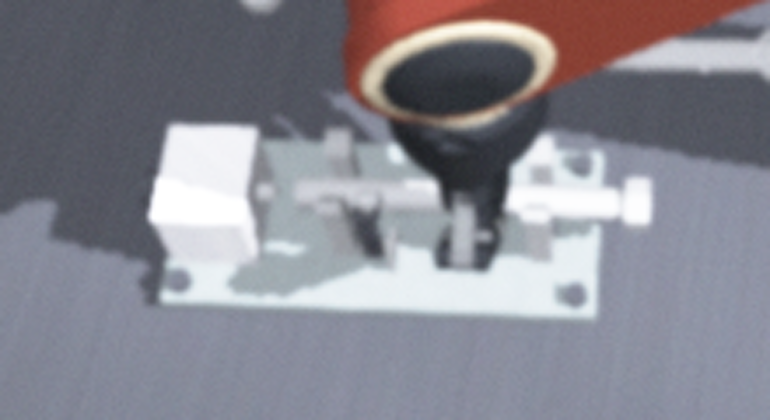

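The side view shows the axle level through both forks, head outside the first fork at (637,200) and tip at (300,190). That's just short of the plunger at (265,190). Now I push it gently along.

jog_arm --motion "0 -0.007 0 0.001 0 0 0; 0 -0.014 0 0.001 0 0 0; 0 -0.021 0 0.001 0 0 0; 0 -0.028 0 0.001 0 0 0; 0 -0.032 0 0.001 0 0 0"

```text
time: 13.08
tool_pos: [0.5099, 0.2572, 0.0321]
tool_rot: [-0.001, -0.059, 0.998, -0.0]
contact_force: [-5.1, -1.4, 7.6]
gripper_width: 0.164
grasp_force: 60.5
```

```bash
python3 rel.py
```

```text
std [0.0001 0.     0.    ] F [-5.02 -1.49  5.61]
axle origin in fixture mm [-4.55 -0.23 50.42] axis dir [np.float64(1.0), np.float64(0.0006), np.float64(-0.002)] grip 0.171 t 13.375
tool [0.51   0.2572 0.0321]
```

jog_arm --motion "0 -0.002 0 0 0 0 0; 0 -0.003 0 0 0 0 0; 0 -0.004 0 0 0 0 0; 0 -0.005 0 0 0 0 0; 0 -0.006 0 0 0 0 0"

```text
time: 14.0
tool_pos: [0.5125, 0.2575, 0.0321]
tool_rot: [-0.002, -0.059, 0.998, -0.0]
contact_force: [-6.3, -0.9, 6.1]
gripper_width: 0.166
grasp_force: 60.6
```

```bash
python3 rel.py
```

```text
std [0. 0. 0.] F [-6.88 -1.17  6.99]
axle origin in fixture mm [-2.02 -0.24 50.38] axis dir [np.float64(1.0), np.float64(0.0006), np.float64(-0.0031)] grip 0.161 t 14.3
tool [0.5125 0.2575 0.0321]
```

jog_arm --motion "0 -0.001 0 0 0 0 0; 0 -0.002 0 0 0 0 0; 0 -0.003 0 0 0 0 0; 0 -0.0035 0 0 0 0 0; 0 -0.004 0 0 0 0 0"

```text
time: 14.92
tool_pos: [0.5142, 0.2577, 0.032]
tool_rot: [-0.002, -0.059, 0.998, -0.0]
contact_force: [-6.5, -2.0, 7.8]
gripper_width: 0.163
grasp_force: 60.6
```

```bash
python3 rel.py
```

```text
std [0. 0. 0.] F [-7.77 -1.5   7.74]
axle origin in fixture mm [-0.21 -0.23 50.37] axis dir [np.float64(1.0), np.float64(0.0006), np.float64(-0.0036)] grip 0.161 t 15.225
tool [0.5143 0.2577 0.0321]
```

jog_arm --motion "0 -0.0005 0 0 0 0 0; 0 -0.001 0 0 0 0 0; 0 -0.0015 0 0 0 0 0; 0 -0.002 0 0 0 0 0; 0 -0.0025 0 0 0 0 0"

```text
time: 15.85
tool_pos: [0.5154, 0.2578, 0.0321]
tool_rot: [-0.002, -0.059, 0.998, -0.0]
contact_force: [-8.5, -1.8, 7.9]
gripper_width: 0.166
grasp_force: 60.7
```

```bash
python3 rel.py
```

```text
std [0. 0. 0.] F [-7.6  -1.71  7.86]
axle origin in fixture mm [ 0.92 -0.23 50.37] axis dir [np.float64(1.0), np.float64(0.0007), np.float64(-0.0039)] grip 0.165 t 16.15
tool [0.5154 0.2578 0.0321]
```

jog_arm --motion "0 -0.0005 0 0 0 0 0; 0 -0.001 0 0 0 0 0; 0 -0.0015 0 0 0 0 0; 0 -0.002 0 0 0 0 0; 0 -0.0025 0 0 0 0 0"

```text
time: 16.77
tool_pos: [0.5156, 0.2579, 0.032]
tool_rot: [-0.003, -0.059, 0.998, -0.0]
contact_force: [-12.2, -2.7, 11.2]
gripper_width: 0.16
grasp_force: 61.0
```

```bash
python3 rel.py
```

```text
std [0. 0. 0.] F [-11.2   -2.47  10.67]
axle origin in fixture mm [ 1.18 -0.23 50.28] axis dir [np.float64(1.0), np.float64(0.0007), np.float64(-0.0067)] grip 0.17 t 17.075
tool [0.5156 0.2579 0.032 ]
```

jog_arm --motion "0 -0.001 0 0 0 0 0; 0 -0.002 0 0 0 0 0; 0 -0.003 0 0 0 0 0; 0 -0.003 0 0 0 0 0; 0 -0.003 0 0 0 0 0"

```text
time: 17.7
tool_pos: [0.5156, 0.2579, 0.032]
tool_rot: [-0.005, -0.059, 0.998, -0.001]
contact_force: [-17.1, -3.1, 14.5]
gripper_width: 0.166
grasp_force: 61.5
```

```bash
python3 rel.py;  python3 - <<'E'
from h import *
f=grab_frame("side");a=cv2.resize(f["color"][340:460,140:360,::-1],(770,290));f=grab_frame("scene");b=cv2.resize(f["color"][150:250,370:530,::-1],(480,300));c=np.zeros((590,770,3),np.uint8);c[:290]=a;c[290:,:480]=b;cv2.imwrite("pics/e6.png",c)
E
```

```text
std [0. 0. 0.] F [-16.81  -3.62  15.15]
axle origin in fixture mm [ 1.24 -0.22 50.18] axis dir [np.float64(0.9999), np.float64(0.0008), np.float64(-0.0106)] grip 0.166 t 18.0
tool [0.5156 0.2579 0.032 ]
```

View pics/e6.png

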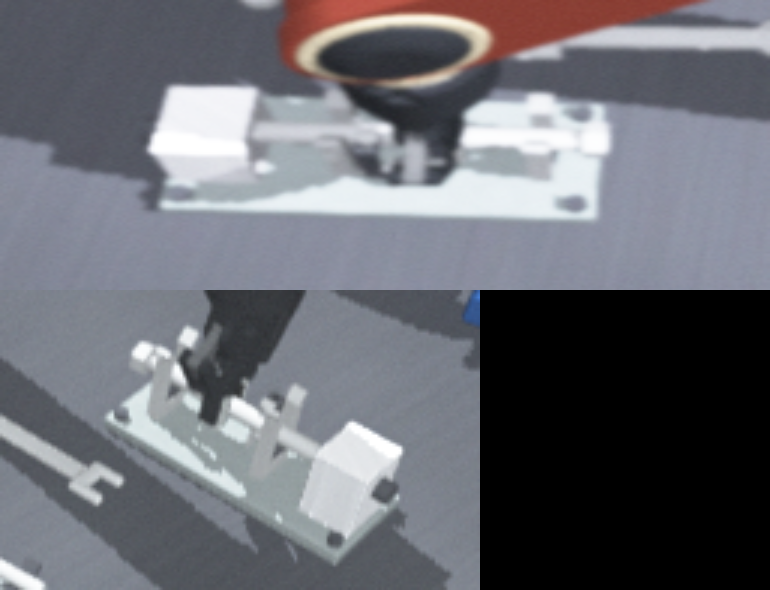

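Both views show the axle's end against the stop face (side view at (255,130)), the axle still in both forks and the gripper holding it. The position has stopped changing while the push rose to about 17 N. That is about 9 N on the stop beyond the spring.

```bash
python3 -c "
from plant import *
print(job_done())"
```

```text
the job is handed in; nothing more can be done
None
```

I handed the job in at about 18 s: the axle lies in both fork clips with its plain end on the hard stop (about 17 N total push, roughly 9 N of it on the stop) and the gripper still holding it; the jaw and plunger were judged from forces and pictures only, and no verdict came back.

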